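# Sanitise two returned eyecups: load the wells, key on and hold

## Task

Put the two black eyecups from the counter into the two wells of the sanitising dock, one after the other, flat on the well floor with the open cup side up, either one in either well. Then take the red key from its walnut block, push it fully home in the dock's lock past the sticky pins, turn it a quarter turn clockwise to the stop, and finish still gripping the key and holding it turned, because the switch springs back when let go. Leave the brass ring, the green filter, the slide viewer, the film can and the lens cap where they are.

Things in the scene. Friction and masses are not known exactly. Their poses are not given: they have to be found in the camera images.
- eyecup_a: Black rubber eyecup, stiff, round: foot flange 42 mm diameter and 7 mm high, above it a cup of 36 mm outer diameter, 30 mm high in all, open at the top (wall 3.5 mm, inner floor at 8 mm). Stands upright on the counter. 30 g. Origin: centre of its underside, z up.
- eyecup_b: A second eyecup, exactly like eyecup_a.
- dock: Sanitising dock, fixed to the counter, a flat box 100 mm (its x) by 240 mm (its y) by 50 mm high. White part (y -120 to +30 mm): two round wells. Blue part (y +30 to +120 mm): the lock. Origin: centre of its underside. Its x axis is the direction of the key slot at rest.
- well_a (a point): Centre of the floor of the first round well in the dock's deck: 46 mm diameter, 12 mm deep, floor 38 mm above the counter (violet disc). At dock x 0, y -80 mm.
- well_b (a point): Centre of the floor of the second well, like the first. At dock x 0, y -10 mm, so 70 mm from well_a.
- lock_mouth (a point): Centre of the key slot's mouth on the lock's vertical axis, on top of the brass plug, 53 mm above the counter (3 mm above the deck), at dock x 0, y +80 mm; fixed, with the dock's axes. Slot 13.5 by 5.5 mm, 32 mm deep, long side along the dock's x at rest. Two sprung sticky pins jut in from one narrow end, 9 and 16 mm down: passing them takes a push of some 8 to 20 N.
- plug (a joint): Turning angle of the brass lock plug (rad): 0 at rest (slot along the dock's x), grows clockwise seen from above, stop at 1.57. A spring turns it back (about 0.07 N m at the stop). The blade has play: the key leads the plug by up to about 0.2 rad.
- key: Key, red plastic bow on top, steel blade down. Bow 26 (key x) by 10 (key y) by 36 mm high; blade 12 (x) by 4 (y), 26 mm long, last 6 mm tapering to 7 by 2 mm. 40 g. Origin: the shoulder between bow and blade, on the axis; z up along the bow. Starts upright in the walnut block, shoulder on its top. Fits the lock either way round; fully home the shoulder rests on the plug.
- key_block: Walnut block, fixed, 50 by 50 by 34 mm high, with an upright slot 13.5 mm (its x) by 5.5 mm (its y) in the middle of its top, 29 mm deep, which holds the key. Origin: centre of its underside.
- mount_ring: Brass lens mount ring, 64 mm across, 10 mm high, lying flat; bystander, leave alone. Origin: centre of its underside.
- filter: Green glass filter in a steel rim, 58 mm across, 7 mm high, lying flat; bystander, leave alone. Origin: centre of its underside.
- viewer: Cream plastic slide viewer, 90 by 110 by 75 mm high; bystander, leave alone. Origin: centre of its underside.
- film_can: Black film can with grey lid, 34 mm across, 51 mm high, upright; bystander, leave alone. Origin: centre of its underside.
- lens_cap: Black lens cap, 62 mm across, 8 mm high, lying flat; bystander, leave alone. Origin: centre of its underside.
Things that resemble listed ones, but are neither listed nor needed, are in the scene too. What is shaped like the eyecup_b but purple is not meant. Of the things that look like the key, the smaller one is meant.

How it is judged (in metres and radians):
On the way, in this order (a step that is already met when the one before it is completed fails the run):
1. one eyecup sits flat in a well, released (((horizontal distance between eyecup_a and well_a below 0.005 m and z of eyecup_a in the frame of well_a below 0.003 m and angle between eyecup_a's own z axis and vertical below 0.12 rad and contact force between the fingers and eyecup_a below 0.1 N) or (horizontal distance between eyecup_a and well_b below 0.005 m and z of eyecup_a in the frame of well_b below 0.003 m and angle between eyecup_a's own z axis and vertical below 0.12 rad and contact force between the fingers and eyecup_a below 0.1 N) or (horizontal distance between eyecup_b and well_a below 0.005 m and z of eyecup_b in the frame of well_a below 0.003 m and angle between eyecup_b's own z axis and vertical below 0.12 rad and contact force between the fingers and eyecup_b below 0.1 N) or (horizontal distance between eyecup_b and well_b below 0.005 m and z of eyecup_b in the frame of well_b below 0.003 m and angle between eyecup_b's own z axis and vertical below 0.12 rad and contact force between the fingers and eyecup_b below 0.1 N))), for 0.2 s.
2. both eyecups sit flat in the wells, one in each, released ((((horizontal distance between eyecup_a and well_a below 0.005 m and z of eyecup_a in the frame of well_a below 0.003 m and angle between eyecup_a's own z axis and vertical below 0.12 rad and contact force between the fingers and eyecup_a below 0.1 N) and (horizontal distance between eyecup_b and well_b below 0.005 m and z of eyecup_b in the frame of well_b below 0.003 m and angle between eyecup_b's own z axis and vertical below 0.12 rad and contact force between the fingers and eyecup_b below 0.1 N)) or ((horizontal distance between eyecup_a and well_b below 0.005 m and z of eyecup_a in the frame of well_b below 0.003 m and angle between eyecup_a's own z axis and vertical below 0.12 rad and contact force between the fingers and eyecup_a below 0.1 N) and (horizontal distance between eyecup_b and well_a below 0.005 m and z of eyecup_b in the frame of well_a below 0.003 m and angle between eyecup_b's own z axis and vertical below 0.12 rad and contact force between the fingers and eyecup_b below 0.1 N)))), for 0.2 s.
3. the key is fully home in the lock, not yet turned (horizontal distance between key and lock_mouth below 0.003 m and z of key in the frame of lock_mouth below 0.003 m and angle between key's own z axis and vertical below 0.12 rad and value of joint plug below 0.4 rad), for 0.1 s.
4. the gripped key is turned a quarter clockwise (horizontal distance between key and lock_mouth below 0.003 m and z of key in the frame of lock_mouth below 0.003 m and angle between key's own z axis and vertical below 0.12 rad and value of joint plug above 1.37 rad and contact force between the fingers and key above 1 N), for 0.2 s.
At the end, for the whole second after the job is handed in: One released eyecup in each well, upright (0.12 rad), within 5 mm of the centre and 3 mm of the floor; key shoulder within 3 mm of the lock mouth in height and sideways, key upright (0.12 rad); fingers still grip the key (over 1 N) and hold the plug still at 1.37 rad or more (all of step 4 and (((horizontal distance between eyecup_a and well_a below 0.005 m and z of eyecup_a in the frame of well_a below 0.003 m and angle between eyecup_a's own z axis and vertical below 0.12 rad and contact force between the fingers and eyecup_a below 0.1 N) and (horizontal distance between eyecup_b and well_b below 0.005 m and z of eyecup_b in the frame of well_b below 0.003 m and angle between eyecup_b's own z axis and vertical below 0.12 rad and contact force between the fingers and eyecup_b below 0.1 N)) or ((horizontal distance between eyecup_a and well_b below 0.005 m and z of eyecup_a in the frame of well_b below 0.003 m and angle between eyecup_a's own z axis and vertical below 0.12 rad and contact force between the fingers and eyecup_a below 0.1 N) and (horizontal distance between eyecup_b and well_a below 0.005 m and z of eyecup_b in the frame of well_a below 0.003 m and angle between eyecup_b's own z axis and vertical below 0.12 rad and contact force between the fingers and eyecup_b below 0.1 N))) and velocity of joint plug between -0.2 and 0.2 rad/s); the arm keeps its last pose, push and grip.
It fails at once if a bystander is pushed more than 30 mm from its place (distance of any of mount_ring, filter, viewer, film_can, lens_cap from where it was at the start of the episode above 0.03 m).
It also fails if it takes over 72 s, if anything falls off the work surface, if the arm or the gripper's body presses on something with over 40 N, if the wrist force passes 120 N, or if a joint passes its speed limit or range.

## Robot

A 6-joint arm with a two-finger parallel gripper is mounted at the origin on the work surface. World frame = base frame: x ahead of the robot, y to its left, z up, the work surface at z = 0. Lengths are in mm, angles in degrees, forces in N, time in s.
With the tool pointing down it reaches from about 350 to 850 mm from the base axis. Payload 8.1 kg.
Tool frame: the origin (TCP) lies midway between the tips of the shut fingers; the grasp point (between the pads) lies 19 mm behind it (hold_point_z is the distance from the TCP to the grasp point, in mm); z points along the fingers, y is the direction in which the jaws open and shut (so a half turn about z gives the same grasp; the last joint's range is limited). The gripper opens to 85 mm and grips with 20 to 120 N. Pads are 22 mm wide; open, the fingers measure 114 mm over their backs; the gripper's body (76 mm by 85 mm) begins 54 mm behind the grasp point. The pads swing forward as they close: fully open they stand 13 mm farther back than shut.
Start: joints at [60.997, 7.471, 85.268, -0, 87.261, -4.893], TCP at [245.074, 547.671, 231.292] pointing down, gripper open.
Joint ranges: [-169.43, 169.43], [-51.17, 129.36], [1.28, 143.12], [-76.62, 256.62], [0, 156.53], [-152.29, 152.29]. Speed limits (degrees/s): [136.94, 136.94, 159.86, 180, 180, 180].

## Interface

Orientations are given as [roll, pitch, yaw] about the fixed x, y, z axes, in that order (R = Rz(yaw) Ry(pitch) Rx(roll)).
In Python, from bench import sense, snapshot, camera_params, hand_in, hold_point_z gives the robot as it stands.
- The arm moves only by the tool servo_tool, never from a script. Its argument "motion" is a list of rows, each a list of 7 numbers: the finger opening in mm, from 0 to 85.4, then the shift along the tool's x, y, z in mm, then the turn, a rotation vector about the tool's x, y, z in rad. A call has 1 to 10 rows; each row shifts and turns the pose as measured when the row begins, along the tool's axes as they then stand; what a row does not reach is not made up. A row lasts 1/10 s, in which the tool goes at most 50 mm and 8.59 degrees, less where a joint would pass 70% of its speed; a pose out of reach is approached as far as the arm can. A call with a gripper value outside its range is refused whole. The fingers move at their own pace and stop on an object; "force" is the grip in N (left out, the last holds). Time passes only in rows, so rows that do not move let the fingers close. It gives the time, the measured TCP pose, the force and the opening at its end, in the units of the state.
- sense(): the state, without advancing time (a new reading comes with each control period).
- snapshot(name): name is "scene" or "top" or "wrist"; returns the picture (400x640x3 uint8, blue, green, red); there is no depth.
- camera_params(name): a dict with "fx", "fy", "cx", "cy" (pixels), "R" (3x3) and "t" (3): a world point X has camera coordinates R X + t; the wrist camera has in their place "tool_from_camera" (4x4, takes a point from camera to tool coordinates, whose origin is the TCP and whose axes are the flange's). Camera axes: x right, y down, z forward; pixel columns grow to the right and rows downward; lengths in mm; the calibration is good to about 2 mm. A picture is of the moment at which its call begins: read the wrist's pose just before it. camera_params takes no time and is no camera call.
- hand_in(): hands the job in, once; it reports no verdict.
The state is a dict: "time": time; "joint_pos": joint angles; "qd": joint speeds; "joint_efforts": joint torques, N m; "tool_pos": TCP position; "tcp_rot": TCP orientation; "ft_force": force on the tool from outside, world axes, zero at the start; "wrist_torque": the same for the moment, N m; "finger_gap": finger opening in mm.
Only numpy, scipy, OpenCV 4.12 (cv2) and the standard library are available. Lean on these libraries where they do the work, as an engineer would, in place of code of your own. Each camera call takes 0.05 s, during which the arm holds its last target. There are 200 camera calls.

## Working session

There is one attempt and no reset: what is moved stays moved. The work goes in short steps, Python scripts to look and compute and a tool call to move; the robot and the scene stay as the last step left them, time stands still between calls to the robot, and variables do not carry over. Pictures are saved under pics/ and viewed, about 8 in all and at most 12, crops included, and the job is handed in when it is done.

Besides the shell and the picture viewer there is one more tool, called after "Emit:" by a JSON object that holds its "api" and its "payload". servo_tool: Moves the arm, as the interface text tells. Its arguments: {"type":"object","properties":{"motion":{"type":"array"},"force":{"type":"number"}},"required":["motion"]}

```bash
ls; mkdir -p pics; python3 - <<'E'
from bench import *
import cv2
print(sense(), hold_point_z if not callable(hold_point_z) else hold_point_z())
for n in ("scene","top"):
    cv2.imwrite(f"pics/{n}0.png",snapshot(n)); print(n,camera_params(n))
print(camera_params("wrist"))
E
```

```text
pics
{'time': 0.0, 'joint_pos': array([ 6.09970235e+01,  7.51325385e+00,  8.53298389e+01,  3.24027646e-03,
        8.72611607e+01, -4.89363980e+00]), 'qd': array([ 0.08430304, -0.0046207 , -0.06482883,  0.06487075,  0.12532833,
       -0.00129237]), 'joint_efforts': array([ 9.76983720e-04, -5.69421351e+01, -5.00540113e+01, -1.09736295e-04,
        1.53697422e-02,  1.56261990e-05]), 'tool_pos': array([244.78799471, 547.19620378, 230.25839468]), 'tcp_rot': array([-1.79896403e+02, -1.21179652e-02,  1.55890495e+02]), 'ft_force': array([0.45659602, 0.18391381, 0.37505824]), 'wrist_torque': array([ 0.00840464,  0.03819401, -0.0014639 ]), 'finger_gap': 85.60034958433093} 18.700000000000003
scene {'fx': 469.2224552177317, 'fy': 469.2224552177317, 'cx': 315.5662961807627, 'cy': 205.625389259938, 'R': array([[-0.73279357,  0.68021706,  0.01784207],
       [ 0.47214873,  0.52717471, -0.70651426],
       [-0.48998895, -0.509305  , -0.70747385]]), 't': array([ 438.55214486, -236.70718305, 1332.30922161])}
top {'fx': 440.7153009867311, 'fy': 440.7153009867311, 'cx': 315.5447046282809, 'cy': 197.66134551574262, 'R': array([[ 0.01291691, -0.99986737, -0.00991921],
       [-0.99699382, -0.0121206 , -0.07652719],
       [ 0.07639681,  0.01087789, -0.99701815]]), 't': array([   2.46590145,  606.30774025, 1037.20466522])}
{'fx': 291.0593168907962, 'fy': 291.0593168907962, 'cx': 320.30316110105406, 'cy': 205.78355023034683, 'tool_from_camera': array([[ 4.42730763e-04, -9.55296127e-01, -2.95650325e-01,
         7.48957608e+01],
       [ 9.99999815e-01,  2.99405881e-04,  5.30049823e-04,
         8.67816071e-01],
       [-4.17835097e-04, -2.95650505e-01,  9.55296082e-01,
        -1.42333147e+02],
       [ 0.00000000e+00,  0.00000000e+00,  0.00000000e+00,
         1.00000000e+00]])}
```

View pics/top0.png

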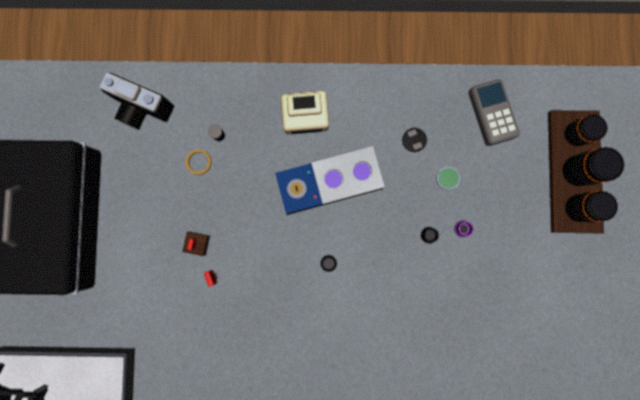

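View pics/scene0.png

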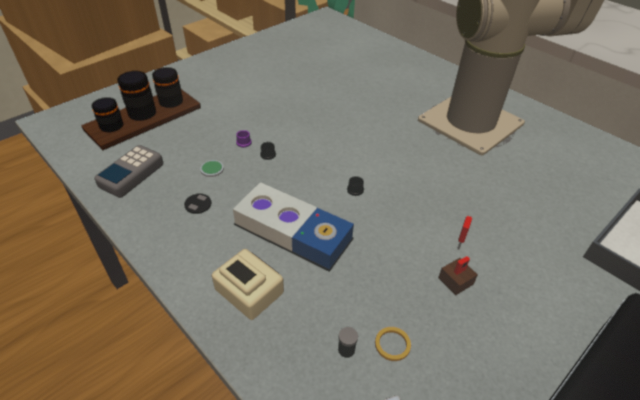

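Candidates, top view: eyecups (329,263) and (429,235) are black. Purple (464,229) is a decoy, and the film can (217,132) and lens cap (414,140) are bystanders. Keys: the one in the block (192,244), and a loose red one (211,278), a decoy if larger. Next I measure these and make one close crop.

```bash
cat > h.py <<'E'
import numpy as np, cv2
from bench import *
from scipy.spatial.transform import Rotation as Ro
def pose():
    s=sense(); return Ro.from_euler('xyz',s['tcp_rot'],degrees=True).as_matrix(), np.array(s['tool_pos'])
def cam(name,ps=None):
    c=camera_params(name); K=[c[k] for k in('fx','fy','cx','cy')]
    if name=='wrist':
        R,p=ps or pose(); T=c['tool_from_camera']
        return K, R@T[:3,:3], R@T[:3,3]+p
    return K, c['R'].T, -c['R'].T@c['t']
def ray(C,uv,z):
    K,R,o=C; d=R@np.array([(uv[0]-K[2])/K[0],(uv[1]-K[3])/K[1],1]); return o+d*(z-o[2])/d[2]
def proj(C,X):
    K,R,o=C; c=R.T@(np.array(X)-o); return np.array([K[0]*c[0]/c[2]+K[2],K[1]*c[1]/c[2]+K[3]])
def rect(C,img,x0,x1,y0,y1,z,s):
    "plane z seen from above, s px/mm; cols = -y, rows = -x"
    q=[(x1,y1),(x1,y0),(x0,y0),(x0,y1)]
    src=np.float32([proj(C,(*a,z)) for a in q]); w,h=int((y1-y0)*s),int((x1-x0)*s)
    return cv2.warpPerspective(img,cv2.getPerspectiveTransform(src,np.float32([(0,0),(w,0),(w,h),(0,h)])),(w,h))
def blobs(m,amin):
    m=cv2.morphologyEx(m.astype(np.uint8)*255,cv2.MORPH_CLOSE,np.ones((3,3)))
    return [c for c in cv2.findContours(m,cv2.RETR_EXTERNAL,cv2.CHAIN_APPROX_NONE)[0] if cv2.contourArea(c)>amin]
def hsv(i): return [a.astype(int) for a in cv2.split(cv2.cvtColor(i,cv2.COLOR_BGR2HSV))]
E
python3 - <<'E'
from h import *
im=cv2.imread('pics/top0.png'); C=cam('top'); H,S,V=hsv(im)
def show(n,m,z,amin,box=(140,60,540,320)):
    for c in blobs(m,amin):
        x,y,w,h=cv2.boundingRect(c)
        if box[0]<x<box[2] and box[1]<y<box[3]:
            (u,v),sz,an=cv2.minAreaRect(c); print(n,np.round((u,v),1),np.round(sz,1),round(an),cv2.contourArea(c),ray(C,(u,v),z).round(1))
show('dark',V<50,22,60)
show('violet',(H>120)&(H<145)&(S>80)&(V>150),38,60)
show('red',((H<6)|(H>174))&(S>150)&(V>100),50,15)
show('blue',(H>100)&(H<118)&(S>150)&(V>60),50,200)
show('white',(S<40)&(V>185),50,400)
show('brown',(H<15)&(S>80)&(V<110)&(V>25),34,150)
show('purple',(H>140)&(H<160)&(S>120),15,40)
show('gold',(H>12)&(H<28)&(S>110)&(V>120),53,40)
show('green',(H>45)&(H<85)&(S>60),7,100)
cv2.imwrite('pics/crop.png',np.hstack([cv2.resize(im[225:290,170:235],(400,400),interpolation=cv2.INTER_CUBIC),cv2.resize(cv2.imread('pics/scene0.png')[205:300,430:485],(230,400),interpolation=cv2.INTER_CUBIC)]))
E
```

```text
dark [328. 263.] [14. 14.] 90 158.0 [450.7 -21.6  22. ]
dark [429. 235.] [14. 16.] 90 175.5 [ 520.2 -261.9   22. ]
dark [414.4 139.7] [18.7 22.5] 72 197.0 [ 750.4 -228.1   22. ]
dark [303.6 102.2] [ 9.3 18.8] 86 148.0 [840.5  42.4  22. ]
dark [478.3 117.9] [56.3  3.1] 71 94.0 [ 805.8 -383.5   22. ]
violet [333.  178.5] [16.3 16.3] 45 213.0 [651.3 -31.   38. ]
violet [361.5 171. ] [16.3 16.3] 45 213.0 [670.1 -98.7  38. ]
red [208.5 278.3] [13.6  5.6] 68 61.5 [413.7 255.5  50. ]
red [189.6 244. ] [ 5.5 12.4] 11 51.5 [492.1 302.2  50. ]
blue [298.3 188.6] [41.7 35.9] 75 1414.0 [625.   50.6  50. ]
white [347.7 174.2] [40.6 62.9] 75 2388.0 [660.5 -65.1  50. ]
white [305.  113.6] [24.5 40.3] 84 470.5 [804.6  37.4  50. ]
brown [195.5 243.3] [22.  20.1] 13 388.5 [493.6 292.9  34. ]
purple [463.5 228. ] [17. 14.] 0 179.0 [ 538.  -346.5   15. ]
gold [296. 188.] [10. 10.] 90 78.5 [626.1  55.8  53. ]
gold [198.  161.5] [23. 24.] 90 441.0 [686.1 288.2  53. ]
green [448.5 178. ] [18. 19.] 90 262.5 [ 659.6 -314.1    7. ]
```

View pics/crop.png

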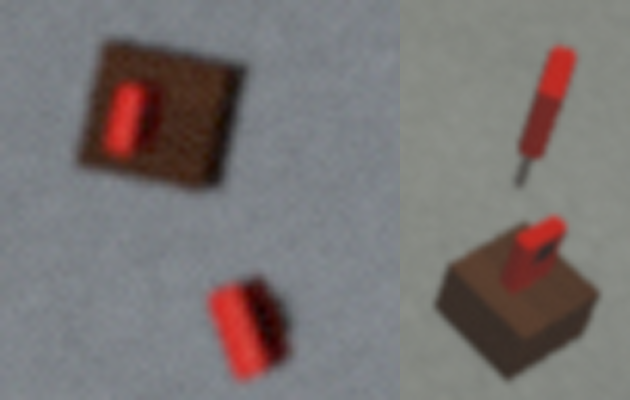

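The crop shows the key in the walnut block, upright at crop (125,120). The loose red key at crop (240,330) has a longer bow (13.6 px against 12.4 px), so the key in the block is the one meant. The black eyecups are at world (451,-22) and (520,-262).

```bash
cat >> h.py <<'E'
def plan(x,y,z,yaw,n,gap=85,roll=180):
    "rows in tool axes from the present pose to a target, tool straight down"
    R,p=pose(); Rt=Ro.from_euler('xyz',[180,0,yaw],degrees=True).as_matrix(); t=np.array([x,y,z])
    rv=Ro.from_matrix(R.T@Rt).as_rotvec(); print('rot',np.degrees(rv).round(2),'dist',(t-p).round(1))
    for i in range(n):
        Ri=R@Ro.from_rotvec(rv*i/n).as_matrix(); print([gap]+(Ri.T@(t-p)/n).round(1).tolist()+(rv/n).round(4).tolist())
E
python3 -c "
from h import *
plan(471,-94,180,105.5,15)"
```

```text
rot [-9.000e-02  3.000e-02  5.039e+01] dist [ 226.2 -641.2  -50.3]
[85, -31.2, -32.9, 3.4, -0.0001, 0.0, 0.0586]
[85, -33.1, -31.0, 3.4, -0.0001, 0.0, 0.0586]
[85, -34.9, -29.0, 3.4, -0.0001, 0.0, 0.0586]
[85, -36.5, -26.9, 3.4, -0.0001, 0.0, 0.0586]
[85, -38.0, -24.7, 3.4, -0.0001, 0.0, 0.0586]
[85, -39.4, -22.4, 3.4, -0.0001, 0.0, 0.0586]
[85, -40.6, -20.1, 3.4, -0.0001, 0.0, 0.0586]
[85, -41.7, -17.7, 3.4, -0.0001, 0.0, 0.0586]
[85, -42.7, -15.2, 3.4, -0.0001, 0.0, 0.0586]
[85, -43.5, -12.7, 3.4, -0.0001, 0.0, 0.0586]
[85, -44.2, -10.1, 3.4, -0.0001, 0.0, 0.0586]
[85, -44.7, -7.5, 3.4, -0.0001, 0.0, 0.0586]
[85, -45.1, -4.9, 3.4, -0.0001, 0.0, 0.0586]
[85, -45.3, -2.2, 3.4, -0.0001, 0.0, 0.0586]
[85, -45.3, 0.5, 3.4, -0.0001, 0.0, 0.0586]
```

Emit:
{"api": "servo_tool", "payload": {"motion": [[85, -31, -33, 0, 0, 0, 0.06], [85, -33, -31, 0, 0, 0, 0.06], [85, -35, -29, 0, 0, 0, 0.06], [85, -36.5, -27, 0, 0, 0, 0.06], [85, -38, -25, 0, 0, 0, 0.06], [85, -39.5, -22.5, 0, 0, 0, 0.06], [85, -40.5, -20, 0, 0, 0, 0.06], [85, -41.5, -18, 0, 0, 0, 0.06], [85, -42.5, -15, 0, 0, 0, 0.06], [85, -43.5, -13, 0, 0, 0, 0.06]]}}

```text
time: 1.1
tool_pos: [388.1, 105.0, 224.9]
tcp_rot: [-179.5, 0.2, 120.8]
ft_force: [1.1, 0.4, -0.2]
finger_gap: 84.7
```

```bash
python3 -c "
from h import *
plan(471,-94,130,105.5,6)"
```

```text
rot [-0.51  0.24 15.28] dist [  82.9 -199.   -94.9]
[85, -35.5, -4.9, 16.0, -0.0015, 0.0007, 0.0445]
[85, -35.7, -3.4, 15.9, -0.0015, 0.0007, 0.0445]
[85, -35.8, -1.8, 15.9, -0.0015, 0.0007, 0.0445]
[85, -35.9, -0.3, 15.9, -0.0015, 0.0007, 0.0445]
[85, -35.9, 1.3, 15.9, -0.0015, 0.0007, 0.0445]
[85, -35.8, 2.9, 15.8, -0.0015, 0.0007, 0.0445]
```

Emit:
{"api": "servo_tool", "payload": {"motion": [[85, -36, -5, 16, -0.001, 0.001, 0.045], [85, -36, -3.5, 16, -0.001, 0.001, 0.045], [85, -36, -2, 16, -0.002, 0, 0.045], [85, -36, 0, 16, -0.002, 0, 0.045], [85, -36, 1, 16, -0.002, 0, 0.045], [85, -36, 3, 16, -0.002, 0, 0.045], [85, 0, 0, 0, 0, 0, 0], [85, 0, 0, 0, 0, 0, 0]]}}

```text
time: 1.9
tool_pos: [471.0, -110.2, 124.9]
tcp_rot: [179.9, 0.1, 104.1]
ft_force: [0.6, 0.3, -0.5]
finger_gap: 85.4
```

```bash
cat >> h.py <<'E'
def meas(kind,z,name):
    ps=pose(); im=snapshot('wrist'); cv2.imwrite(f'pics/{name}.png',im); C=cam('wrist',ps); H,S,V=hsv(im)
    m={'cup':V<60,'well':(H>115)&(H<150)&(S>60)&(V>90),'gold':(H>10)&(H<32)&(S>90)&(V>70),'red':((H<7)|(H>173))&(S>140)&(V>60)}[kind]
    for c in blobs(m,150):
        P=np.array([ray(C,q,z)[:2] for q in c[:,0]],np.float32)
        (cx,cy),w,a=cv2.fitEllipse(P); print(kind,c[:,0].mean(0).round(),'fit',np.round((cx,cy),1),np.round(w,1),'rect',np.round(cv2.minAreaRect(P)[0],1),np.round(cv2.minAreaRect(P)[1:][0],1),round(cv2.minAreaRect(P)[2],1))
    print('tcp',ps[1].round(1),'cam',C[2].round(1),sense()['tcp_rot'].round(2))
E
python3 -c "
from h import *
meas('cup',30,'w1')"
```

```text
cup [321. 350.] fit [ 509.7 -256.2] [165.9 622. ] rect [ 505.5 -236.5] [646.6 168.1] 13.9
cup [320.  97.] fit [450.1 -23.4] [35.9 36.2] rect [450.  -23.7] [36.1 35.9] 14.1
cup [489. 128.] fit [592.5 -16.9] [ 29.5 363.3] rect [597.2 -32.4] [ 30.2 218.2] 16.1
tcp [ 471.  -110.2  124.9] cam [453.  -36.5 267.1] [1.7987e+02 8.0000e-02 1.0410e+02]
```

View pics/w1.png

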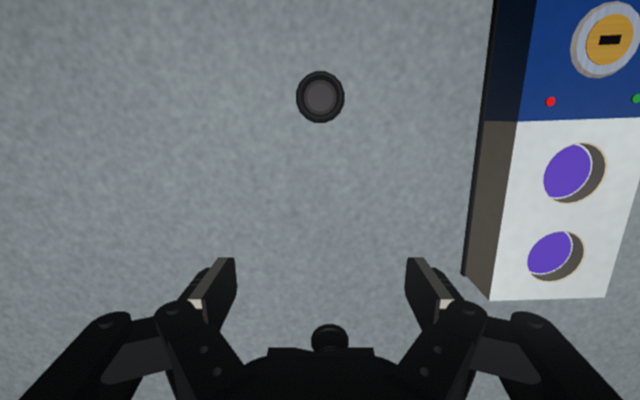

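The picture shows eyecup A at (320,97), upright and black, with the dock at the right. The lock slot is at (610,40) and the wells at (570,170) and (556,255). Next I measure the wells and the lock from straight above.

```bash
python3 -c "
from h import *
plan(671,-103,130,105.5,5)"
```

```text
rot [ 0.13  0.08 -1.4 ] dist [200.2   7.    5.2]
[85, -8.4, 39.2, -0.9, 0.0005, 0.0003, -0.0049]
[85, -8.6, 39.1, -1.0, 0.0005, 0.0003, -0.0049]
[85, -8.8, 39.1, -1.0, 0.0005, 0.0003, -0.0049]
[85, -9.0, 39.0, -1.0, 0.0005, 0.0003, -0.0049]
[85, -9.2, 39.0, -1.0, 0.0005, 0.0003, -0.0049]
```

Emit:
{"api": "servo_tool", "payload": {"motion": [[85, -8.5, 39, -1, 0, 0, -0.005], [85, -8.5, 39, -1, 0, 0, -0.005], [85, -9, 39, -1, 0, 0, -0.005], [85, -9, 39, -1, 0, 0, -0.005], [85, -9, 39, -1, 0, 0, -0.005], [85, 0, 0, 0, 0, 0, 0], [85, 0, 0, 0, 0, 0, 0]]}}

```text
time: 2.65
tool_pos: [674.5, -91.5, 129.9]
tcp_rot: [-180.0, -0.1, 106.3]
ft_force: [-0.6, -0.7, 0.1]
finger_gap: 84.8
```

```bash
python3 -c "
from h import *
meas('well',38,'w2')
plan(691,-171,130,105.5,2)"
```

```text
well [312. 215.] fit [670.6 -98.3] [41.  42.3] rect [670.7 -98.5] [41.9 40.5] 16.3
well [312. 130.] fit [651.1 -30.5] [42.2 42.3] rect [650.9 -30.1] [42.3 42.3] 16.3
tcp [674.5 -91.5 129.9] cam [654.2 -18.7 272.3] [ 1.7999e+02 -8.0000e-02  1.0626e+02]
rot [ 0.01 -0.08  0.76] dist [ 16.8 -79.7   0.1]
[85, -40.6, -3.1, -0.1, 0.0001, -0.0007, 0.0066]
[85, -40.6, -2.8, -0.1, 0.0001, -0.0007, 0.0066]
```

```bash
python3 -c "
from h import *
plan(450,-23.5,100,106,6)"
```

```text
rot [ 0.01 -0.08  0.26] dist [-224.2   67.8  -29.9]
[85, 21.3, -32.7, 5.0, 0.0, -0.0002, 0.0008]
[85, 21.3, -32.7, 5.0, 0.0, -0.0002, 0.0008]
[85, 21.3, -32.7, 5.0, 0.0, -0.0002, 0.0008]
[85, 21.2, -32.7, 5.0, 0.0, -0.0002, 0.0008]
[85, 21.2, -32.8, 5.0, 0.0, -0.0002, 0.0008]
[85, 21.2, -32.8, 5.0, 0.0, -0.0002, 0.0008]
```

Emit:
{"api": "servo_tool", "payload": {"motion": [[85, 21, -33, 5, 0, 0, 0.001], [85, 21, -33, 5, 0, 0, 0.001], [85, 21, -33, 5, 0, 0, 0.001], [85, 21, -33, 5, 0, 0, 0.001], [85, 21, -32.5, 5, 0, 0, 0.001], [85, 21, -32.5, 5, 0, 0, 0.001], [85, 0, 0, 0, 0, 0, 0], [85, 0, 0, 0, 0, 0, 0]]}}

```text
time: 3.5
tool_pos: [432.4, -19.6, 97.7]
tcp_rot: [179.9, -0.0, 106.1]
ft_force: [0.4, -0.5, 1.1]
finger_gap: 85.0
```

```bash
python3 -c "
from h import *
plan(450,-23.5,13,106,4)"
```

```text
rot [ 0.15 -0.01  0.1 ] dist [ 17.6  -3.9 -84.7]
[85, -2.2, 3.9, 21.2, 0.0007, -0.0, 0.0004]
[85, -2.2, 3.9, 21.2, 0.0007, -0.0, 0.0004]
[85, -2.2, 3.9, 21.2, 0.0007, -0.0, 0.0004]
[85, -2.1, 3.9, 21.2, 0.0007, -0.0, 0.0004]
```

Emit:
{"api": "servo_tool", "payload": {"motion": [[85, -5, 8, 12, 0, 0, 0], [85, -3, 6, 16, 0, 0, 0], [85, 0, 0, 20, 0, 0, 0], [85, 0, 0, 15, 0, 0, 0], [85, 0, 0, 5, 0, 0, 0], [85, 0, 0, 0, 0, 0, 0], [85, 0, 0, 0, 0, 0, 0]]}}

```text
time: 4.2
tool_pos: [456.1, -25.0, 34.9]
tcp_rot: [179.0, 0.4, 106.1]
ft_force: [0.8, 1.0, 0.1]
finger_gap: 85.2
```

```bash
python3 -c "
from h import *
plan(450,-23.5,13,106,1)"
```

```text
rot [0.96 0.39 0.11] dist [ -6.1   1.5 -21.9]
[85, 3.3, -5.8, 21.8, 0.0168, 0.0068, 0.0019]
```

Emit:
{"api": "servo_tool", "payload": {"motion": [[85, 3, -5, 8, 0.015, 0.006, 0], [85, 0, 0, 8, 0, 0, 0], [85, 0, 0, 4, 0, 0, 0], [85, 0, 0, 0, 0, 0, 0]]}}

```text
time: 4.6
tool_pos: [451.9, -23.7, 15.4]
tcp_rot: [179.8, 0.1, 106.1]
ft_force: [-1.0, 0.4, 0.4]
finger_gap: 85.2
```

```bash
python3 -c "
from h import *
plan(450,-23.5,13,106,1)"
```

```text
rot [0.23 0.11 0.11] dist [-1.9  0.2 -2.4]
[85, 0.8, -1.8, 2.4, 0.0039, 0.002, 0.002]
```

Emit:
{"api": "servo_tool", "payload": {"motion": [[85, 0.7, -1.7, 2.4, 0.004, 0.002, 0], [60, 0, 0, 0, 0, 0, 0], [25, 0, 0, 0, 0, 0, 0], [25, 0, 0, 0, 0, 0, 0], [25, 0, 0, 0, 0, 0, 0], [25, 0, 0, 0, 0, 0, 0], [25, 0, 0, 0, 0, 0, 0], [25, 0, 0, 0, 0, 0, 0]], "force": 30}}

```text
time: 5.4
tool_pos: [450.6, -23.6, 13.5]
tcp_rot: [180.0, 0.0, 106.1]
ft_force: [1.1, -0.3, -0.1]
finger_gap: 34.1
```

```bash
python3 -c "
from h import *
print(sense()['tool_pos'],sense()['tcp_rot'],sense()['finger_gap'])"
```

```text
[450.6048523  -23.62343413  13.51888386] [1.79962428e+02 1.84750409e-02 1.06115814e+02] 34.09163053227513
```

```bash
python3 -c "
from h import *
plan(651,-30.4,90,106,1)"
```

```text
rot [0.04 0.02 0.12] dist [200.4  -6.8  76.5]
[85, -62.2, 190.7, -76.3, 0.0007, 0.0003, 0.002]
```

Emit:
{"api": "servo_tool", "payload": {"motion": [[25, 0, 0, -20, 0, 0, 0], [25, 0, 0, -30, 0, 0, 0], [25, -5, 15, -25, 0, 0, 0], [25, -11, 33, 0, 0, 0, 0], [25, -13, 40, 0, 0, 0, 0], [25, -13, 40, 0, 0, 0, 0], [25, -10, 30, 0, 0, 0, 0], [25, -4, 12, 0, 0, 0, 0], [25, 0, 0, 0, 0, 0, 0], [25, 0, 0, 0, 0, 0, 0]]}}

```text
time: 6.4
tool_pos: [634.2, -30.1, 88.5]
tcp_rot: [-179.9, -0.0, 106.1]
ft_force: [-0.1, 0.0, 0.2]
finger_gap: 34.2
```

```bash
python3 -c "
from h import *
plan(651,-30.4,75,106,1)
plan(651,-30.4,51.5,106,1)"
```

```text
rot [-0.1  -0.04  0.11] dist [ 16.8  -0.3 -13.5]
[85, -5.0, 16.1, 13.5, -0.0017, -0.0008, 0.0019]
rot [-0.1  -0.04  0.11] dist [ 16.8  -0.3 -37. ]
[85, -5.0, 16.1, 37.0, -0.0017, -0.0008, 0.0019]
```

Emit:
{"api": "servo_tool", "payload": {"motion": [[25, -4, 12, 3, -0.002, 0, 0], [25, -1, 3, 3, 0, 0, 0], [25, 0, 0, 3, 0, 0, 0], [25, 0, 0, 0, 0, 0, 0], [25, 0, 0, 0, 0, 0, 0]]}}

```text
time: 6.9
tool_pos: [645.9, -30.4, 78.2]
tcp_rot: [-179.8, -0.1, 106.1]
ft_force: [-0.2, -0.5, 0.1]
finger_gap: 33.9
```

```bash
python3 -c "
from h import *
plan(651,-30.4,75,106,1)
plan(651,-30.4,51.5,106,1)"
```

```text
rot [-0.2  -0.13  0.11] dist [ 5.1 -0.  -3.2]
[85, -1.5, 4.9, 3.2, -0.0035, -0.0023, 0.0019]
rot [-0.2  -0.13  0.11] dist [  5.1  -0.  -26.7]
[85, -1.5, 5.0, 26.7, -0.0035, -0.0023, 0.0019]
```

Emit:
{"api": "servo_tool", "payload": {"motion": [[25, -1.5, 5, 0, -0.003, -0.002, 0.001], [25, 0, 0, 4, 0, 0, 0], [25, 0, 0, 3, 0, 0, 0], [25, 0, 0, 0, 0, 0, 0]]}}

```text
time: 7.3
tool_pos: [651.1, -30.4, 71.2]
tcp_rot: [180.0, 0.0, 106.0]
ft_force: [-0.5, 0.4, -0.8]
finger_gap: 34.1
```

```bash
python3 -c "
from h import *
plan(651,-30.4,51.5,106,1)"
```

```text
rot [0.01 0.01 0.05] dist [ -0.1   0.  -19.7]
[85, 0.1, -0.1, 19.7, 0.0001, 0.0002, 0.0008]
```

Emit:
{"api": "servo_tool", "payload": {"motion": [[25, 0, 0, 5, 0, 0, 0], [25, 0, 0, 5, 0, 0, 0], [25, 0, 0, 4, 0, 0, 0], [25, 0, 0, 3, 0, 0, 0], [25, 0, 0, 1, 0, 0, 0], [25, 0, 0, 0, 0, 0, 0]]}}

```text
time: 7.9
tool_pos: [650.8, -30.4, 51.2]
tcp_rot: [-180.0, -0.0, 106.0]
ft_force: [-2.2, 0.0, 3.0]
finger_gap: 34.2
```

```bash
python3 -c "
from h import *
plan(651,-30.4,51.5,106,1);print(sense()['ft_force'])"
```

```text
rot [-0.04 -0.01  0.05] dist [ 0.2 -0.   0.3]
[85, -0.1, 0.2, -0.3, -0.0007, -0.0002, 0.0008]
[-2.15733726  0.00363424  3.03300618]
```

Emit:
{"api": "servo_tool", "payload": {"motion": [[55, 0, 0, 0, 0, 0, 0], [55, 0, 0, 0, 0, 0, 0], [60, 0, 0, 0, 0, 0, 0], [60, 0, 0, -10, 0, 0, 0], [85, 0, 0, -20, 0, 0, 0], [85, 0, 0, -30, 0, 0, 0], [85, 0, 0, -15, 0, 0, 0], [85, 0, 0, 0, 0, 0, 0]]}}

```text
time: 8.7
tool_pos: [650.8, -30.4, 130.6]
tcp_rot: [-180.0, -0.0, 106.0]
ft_force: [0.9, 0.2, -0.2]
finger_gap: 85.1
```

```bash
python3 -c "
from h import *
cv2.imwrite('pics/w3.png',snapshot('wrist'))
plan(540,-334,130,106,8)"
```

```text
rot [-0.07 -0.02  0.05] dist [-110.5 -303.6    0.4]
[85, -32.7, -23.8, -0.0, -0.0001, -0.0001, 0.0001]
[85, -32.7, -23.8, -0.0, -0.0001, -0.0001, 0.0001]
[85, -32.7, -23.8, -0.0, -0.0001, -0.0001, 0.0001]
[85, -32.7, -23.8, -0.0, -0.0001, -0.0001, 0.0001]
[85, -32.7, -23.8, -0.0, -0.0001, -0.0001, 0.0001]
[85, -32.7, -23.7, -0.0, -0.0001, -0.0001, 0.0001]
[85, -32.7, -23.7, -0.0, -0.0001, -0.0001, 0.0001]
[85, -32.7, -23.7, -0.0, -0.0001, -0.0001, 0.0001]
```

View pics/w3.png

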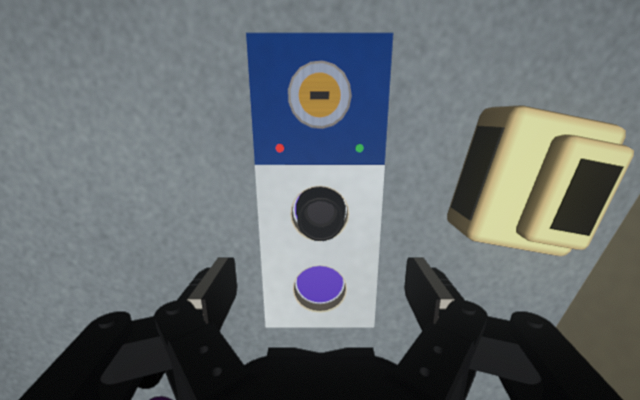

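Eyecup A sits centred in the upper well at (320,212). The lock slot is at (320,96), level in the picture, so the tool yaw of 106° matches the dock. I measure the lock from this picture and go on to eyecup B.

```bash
python3 - <<'E'
from h import *
im=cv2.imread('pics/w3.png'); C=cam('wrist'); H,S,V=hsv(im)
def pr(n,m,z,b):
    u0,v0,u1,v1=b; k=np.zeros(V.shape,bool); k[v0:v1,u0:u1]=m[v0:v1,u0:u1]
    c=max(blobs(k,5),key=cv2.contourArea); P=np.array([ray(C,q,z)[:2] for q in c[:,0]],np.float32); r=cv2.minAreaRect(P); print(n,np.round(cv2.fitEllipse(P)[0],1),np.round(r[0],1),np.round(r[1],1),round(r[2],1))
pr('slot',V<70,53,(300,80,340,110)); pr('gold',(H>10)&(H<32)&(S>90)&(V>70),53,(285,60,355,130)); pr('blue',(H>100)&(H<120)&(S>120),50,(230,20,410,175)); pr('cup',V<70,68,(285,180,355,250))
E
```

```text
slot [625.7  55.9] [625.7  55.9] [11.3  4. ] 16.1
gold [625.8  56. ] [625.7  56. ] [28.3 28.4] 16.1
blue [627.   51.8] [627.1  51.6] [98.9 87.8] 16.1
cup [649.6 -23.9] [649.8 -23.8] [34.8 40.7] 17.4
```

Emit:
{"api": "servo_tool", "payload": {"motion": [[85, -20, -15, 0, 0, 0, 0], [85, -33, -24, 0, 0, 0, 0], [85, -33, -24, 0, 0, 0, 0], [85, -33, -24, 0, 0, 0, 0], [85, -33, -24, 0, 0, 0, 0], [85, -33, -24, 0, 0, 0, 0], [85, -33, -24, 0, 0, 0, 0], [85, -24, -16, 0, 0, 0, 0], [85, 0, 0, 0, 0, 0, 0], [85, 0, 0, 0, 0, 0, 0]]}}

```text
time: 9.75
tool_pos: [539.0, -317.3, 113.6]
tcp_rot: [-179.2, -0.7, 106.2]
ft_force: [-0.7, 0.5, 0.5]
finger_gap: 84.9
```

```bash
python3 -c "
from h import *
meas('cup',30,'w4')
plan(520,-262,100,106,1)"
```

```text
cup [356. 355.] fit [ 587.5 -446.5] [158.2 582.8] rect [ 574.1 -429.8] [626.2 157.5] 17.1
cup [308. 251.] fit [ 537.7 -347. ] [24.5 25.3] rect [ 538.4 -351.8] [27.3 16.2] 8.6
cup [310. 238.] fit [ 536.6 -340.1] [13.1 17.9] rect [ 537.1 -340.1] [17.7 12.7] 16.5
cup [312. 225.] fit [ 537.2 -344.4] [33.6 40. ] rect [ 535.  -329.6] [29.8 13.1] 7.8
cup [587. 179.] fit [ 731.7 -231.9] [54.5 59.3] rect [ 731.7 -232.2] [59.4 54.2] 16.3
cup [318. 143.] fit [ 521.4 -263.4] [35.8 36.5] rect [ 521.2 -263.6] [36. 36.] 16.3
cup [552.  34.] fit [ 566.4 -198.5] [ 56.2 140.7] rect [ 662.  -138.4] [96.7 24.6] 14.8
tcp [ 539.  -317.3  113.6] cam [ 521.1 -245.6  256.8] [-179.21   -0.73  106.23]
rot [-0.79 -0.73  0.24] dist [-19.   55.  -13.4]
[85, 58.0, -2.6, 14.2, -0.0138, -0.0128, 0.0042]
```

Emit:
{"api": "servo_tool", "payload": {"motion": [[85, 20, -1, 2, -0.014, -0.013, 0.003], [85, 20, -1, 0, 0, 0, 0], [85, 12, 0, 0, 0, 0, 0], [85, 3, 0, 5, 0, 0, 0], [85, 0, 0, 15, 0, 0, 0], [85, 0, 0, 15, 0, 0, 0], [85, 0, 0, 10, 0, 0, 0], [85, 0, 0, 3, 0, 0, 0], [85, 0, 0, 0, 0, 0, 0]]}}

```text
time: 10.7
tool_pos: [521.9, -258.3, 54.9]
tcp_rot: [-179.9, -0.2, 106.4]
ft_force: [-0.1, 0.2, 0.4]
finger_gap: 84.9
```

```bash
python3 -c "
from h import *
plan(521.3,-263.5,13.5,106,1)"
```

```text
rot [-0.13 -0.18  0.38] dist [ -0.6  -5.2 -41.4]
[85, -4.9, -1.9, 41.4, -0.0022, -0.0032, 0.0066]
```

Emit:
{"api": "servo_tool", "payload": {"motion": [[85, -4.5, -1.5, 6, -0.002, -0.003, 0.006], [85, 0, 0, 14, 0, 0, 0], [85, 0, 0, 12, 0, 0, 0], [85, 0, 0, 6, 0, 0, 0], [85, 0, 0, 1, 0, 0, 0], [85, 0, 0, 0, 0, 0, 0]]}}

```text
time: 11.3
tool_pos: [521.7, -264.6, 12.4]
tcp_rot: [180.0, 0.0, 105.9]
ft_force: [-1.3, 1.0, 0.1]
finger_gap: 85.0
```

```bash
python3 -c "
from h import *
plan(521.3,-263.5,13.5,106,1)"
```

```text
rot [ 0.    0.02 -0.08] dist [-0.4  1.1  1.1]
[85, 1.2, -0.1, -1.1, 0.0001, 0.0004, -0.0013]
```

Emit:
{"api": "servo_tool", "payload": {"motion": [[70, 1.2, 0, -1.2, 0, 0, 0], [50, 0, 0, 0, 0, 0, 0], [25, 0, 0, 0, 0, 0, 0], [25, 0, 0, 0, 0, 0, 0], [25, 0, 0, 0, 0, 0, 0], [25, 0, 0, 0, 0, 0, 0], [25, 0, 0, 0, 0, 0, 0]], "force": 30}}

```text
time: 12.0
tool_pos: [522.9, -264.0, 16.1]
tcp_rot: [179.9, 0.2, 106.0]
ft_force: [-0.3, -0.7, 0.3]
finger_gap: 34.5
```

```bash
python3 -c "
from h import *
print(sense()['tool_pos'])
plan(670.4,-97.6,90,106,1)"
```

```text
[ 522.8704174  -263.95920401   16.05809395]
rot [ 0.15  0.17 -0.05] dist [147.5 166.4  73.9]
[85, 119.2, 187.8, -73.8, 0.0026, 0.003, -0.0008]
```

Emit:
{"api": "servo_tool", "payload": {"motion": [[25, 0, 0, -20, 0, 0, 0], [25, 0, 0, -30, 0, 0, 0], [25, 10, 16, -25, 0, 0, 0], [25, 20, 31, 0, 0, 0, 0], [25, 22, 35, 0, 0, 0, 0], [25, 22, 35, 0, 0, 0, 0], [25, 18, 28, 0, 0, 0, 0], [25, 8, 12, 0, 0, 0, 0], [25, 0, 0, 0, 0, 0, 0], [25, 0, 0, 0, 0, 0, 0]]}}

```text
time: 13.0
tool_pos: [648.8, -120.8, 92.9]
tcp_rot: [179.9, 0.1, 105.8]
ft_force: [-0.5, 0.4, -0.7]
finger_gap: 34.6
```

```bash
python3 -c "
from h import *
plan(670.6,-98.4,80,106,1)"
```

```text
rot [ 0.07  0.1  -0.23] dist [ 21.8  22.4 -12.9]
[85, 15.6, 27.0, 12.9, 0.0012, 0.0017, -0.004]
```

Emit:
{"api": "servo_tool", "payload": {"motion": [[25, 8, 14, 3, 0, 0.001, -0.003], [25, 5, 9, 3, 0, 0, 0], [25, 2, 3, 3, 0, 0, 0], [25, 0, 0, 2, 0, 0, 0], [25, 0, 0, 0, 0, 0, 0]]}}

```text
time: 13.5
tool_pos: [669.2, -101.3, 80.1]
tcp_rot: [-179.9, 0.0, 105.7]
ft_force: [-0.1, 0.3, -0.7]
finger_gap: 34.8
```

```bash
python3 -c "
from h import *
plan(670.6,-98.4,73,106,1)"
```

```text
rot [-0.06  0.02 -0.3 ] dist [ 1.4  2.9 -7.1]
[85, 2.4, 2.2, 7.1, -0.001, 0.0004, -0.0052]
```

Emit:
{"api": "servo_tool", "payload": {"motion": [[25, 2.4, 2.2, 1, -0.001, 0, -0.004], [25, 0, 0, 3, 0, 0, 0], [25, 0, 0, 2, 0, 0, 0], [25, 0, 0, 0, 0, 0, 0]]}}

```text
time: 13.9
tool_pos: [670.2, -99.0, 73.5]
tcp_rot: [-180.0, 0.0, 105.9]
ft_force: [0.0, 0.3, -0.1]
finger_gap: 34.9
```

```bash
python3 -c "
from h import *
plan(670.6,-98.4,54,106,1)"
```

```text
rot [-0.02  0.02 -0.1 ] dist [  0.4   0.6 -19.5]
[85, 0.4, 0.6, 19.5, -0.0003, 0.0004, -0.0017]
```

Emit:
{"api": "servo_tool", "payload": {"motion": [[25, 0.4, 0.6, 4, 0, 0, 0], [25, 0, 0, 5, 0, 0, 0], [25, 0, 0, 4, 0, 0, 0], [25, 0, 0, 3, 0, 0, 0], [25, 0, 0, 1.5, 0, 0, 0], [25, 0, 0, 0, 0, 0, 0]]}}

```text
time: 14.5
tool_pos: [671.6, -98.2, 63.7]
tcp_rot: [179.9, 0.1, 105.9]
ft_force: [-1.9, -0.9, 0.5]
finger_gap: 34.8
```

```bash
python3 -c "
from h import *
plan(670.6,-98.4,54,106,1)"
```

```text
rot [ 0.08  0.1  -0.06] dist [-1.  -0.2 -9.7]
[85, 0.1, -1.0, 9.7, 0.0015, 0.0017, -0.001]
```

Emit:
{"api": "servo_tool", "payload": {"motion": [[25, 0, -1, 1, 0.001, 0.001, 0], [25, 0, 0, 2, 0, 0, 0], [25, 0, 0, 2, 0, 0, 0]]}}

```text
time: 14.8
tool_pos: [671.6, -98.0, 62.9]
tcp_rot: [179.8, 0.0, 106.0]
ft_force: [-12.2, 2.0, 20.7]
finger_gap: 35.0
```

```bash
python3 -c "
from h import *
print(sense()['ft_force'],sense()['wrist_torque'])
plan(670.6,-98.4,54,106,1)
im=snapshot('wrist'); cv2.imwrite('pics/w5.png',im[130:400,180:460])"
```

```text
[-12.18452628   1.99123897  20.70787826] [0.27882201 1.90453798 0.02851347]
rot [ 0.16  0.04 -0.04] dist [-1.  -0.4 -8.9]
[85, -0.1, -1.1, 8.9, 0.0029, 0.0007, -0.0006]
```

View pics/w5.png

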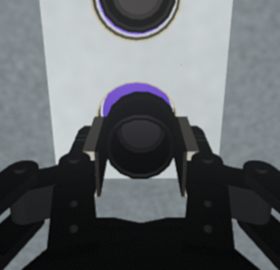

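The held eyecup rests on the well's right rim, at crop (175,140). Violet shows only on the left, and the side force is -12 N in x. I lift, shift the tool's -y by 2 mm and retry.

Emit:
{"api": "servo_tool", "payload": {"motion": [[25, 0, 0, -6, 0, 0, 0], [25, 0, 0, -4, 0, 0, 0], [25, 0, -1.5, 0, 0.001, 0, 0], [25, 0, 0, 0, 0, 0, 0], [25, 0, 0, 0, 0, 0, 0]]}}

```text
time: 15.35
tool_pos: [669.5, -98.2, 71.8]
tcp_rot: [179.9, -0.0, 106.0]
ft_force: [0.2, 0.5, 0.5]
finger_gap: 34.7
```

```bash
python3 -c "
from h import *
print(sense()['ft_force'])
plan(670.4,-97.8,54,106,1)
im=snapshot('scene'); a=cv2.resize(im[165:245,220:320],(600,480),interpolation=cv2.INTER_CUBIC);cv2.imwrite('pics/s1.png',a)"
```

```text
[0.16820148 0.52675245 0.45851179]
rot [ 0.05 -0.01 -0.04] dist [  0.9   0.4 -17.8]
[85, 0.2, 0.9, 17.8, 0.0009, -0.0001, -0.0006]
```

View pics/s1.png

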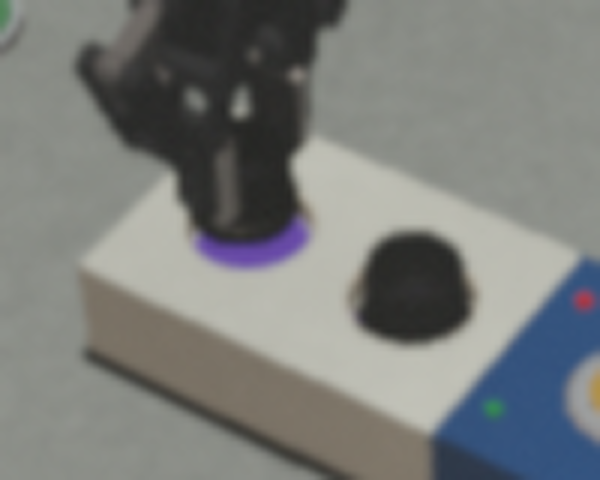

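The eyecup hangs upright over the left well in crop s1 (245,215), and the other one sits seated. Descending again.

Emit:
{"api": "servo_tool", "payload": {"motion": [[25, 0, 0.3, 4, 0, 0, 0], [25, 0, 0, 4, 0, 0, 0], [25, 0, 0, 3, 0, 0, 0], [25, 0, 0, 2, 0, 0, 0]]}}

```text
time: 15.8
tool_pos: [669.7, -97.5, 57.4]
tcp_rot: [180.0, -0.1, 106.0]
ft_force: [0.1, -0.0, -0.1]
finger_gap: 34.9
```

```bash
python3 -c "
from h import *
print(sense()['ft_force'],sense()['wrist_torque'])
plan(670.4,-97.8,54,106,1)"
```

```text
[ 0.11748277 -0.03663775 -0.10713633] [ 0.03543501 -0.05315069  0.02729686]
rot [ 0.04 -0.06 -0.02] dist [ 0.7 -0.3 -3.4]
[85, -0.5, 0.6, 3.4, 0.0007, -0.0011, -0.0004]
```

Free; inside the well now. Lower to contact.

Emit:
{"api": "servo_tool", "payload": {"motion": [[25, 0, 0, 2, 0, 0, 0], [25, 0, 0, 2, 0, 0, 0], [25, 0, 0, 1, 0, 0, 0]]}}

```text
time: 16.1
tool_pos: [669.8, -98.4, 52.6]
tcp_rot: [180.0, 0.0, 106.0]
ft_force: [-4.4, -0.0, 10.6]
finger_gap: 34.5
```

```bash
python3 -c "
from h import *
print(sense()['ft_force'],sense()['wrist_torque'])
plan(670.4,-97.8,54,106,1)"
```

```text
[-4.42561017 -0.01077447 10.57394909] [0.13225614 0.97521258 0.02970075]
rot [ 0.02  0.01 -0.03] dist [0.6 0.6 1.4]
[85, 0.4, 0.7, -1.4, 0.0003, 0.0001, -0.0005]
```

Emit:
{"api": "servo_tool", "payload": {"motion": [[55, 0, 0, -0.5, 0, 0, 0], [55, 0, 0, 0, 0, 0, 0], [60, 0, 0, 0, 0, 0, 0], [60, 0, 0, -10, 0, 0, 0], [85, 0, 0, -20, 0, 0, 0], [85, 0, 0, -30, 0, 0, 0], [85, 0, 0, -15, 0, 0, 0], [85, 0, 0, 0, 0, 0, 0]]}}

```text
time: 16.9
tool_pos: [668.9, -98.4, 130.6]
tcp_rot: [-179.9, -0.1, 106.0]
ft_force: [0.5, 1.0, 0.3]
finger_gap: 85.3
```

```bash
python3 -c "
from h import *
im=snapshot('wrist'); cv2.imwrite('pics/w6.png',im[60:340,160:480])
plan(566,300.5,200,169,12)"
```

```text
rot [ -0.08  -0.13 -63.04] dist [-102.7  398.8   70.4]
[85, 34.3, 0.9, -5.8, -0.0001, -0.0002, -0.0917]
[85, 34.1, 4.0, -5.8, -0.0001, -0.0002, -0.0917]
[85, 33.6, 7.1, -5.8, -0.0001, -0.0002, -0.0917]
[85, 32.8, 10.2, -5.8, -0.0001, -0.0002, -0.0917]
[85, 31.7, 13.1, -5.9, -0.0001, -0.0002, -0.0917]
[85, 30.4, 16.0, -5.9, -0.0001, -0.0002, -0.0917]
[85, 28.8, 18.7, -5.9, -0.0001, -0.0002, -0.0917]
[85, 26.9, 21.3, -5.9, -0.0001, -0.0002, -0.0917]
[85, 24.9, 23.6, -5.9, -0.0001, -0.0002, -0.0917]
[85, 22.6, 25.8, -5.9, -0.0001, -0.0002, -0.0917]
[85, 20.1, 27.8, -5.9, -0.0001, -0.0002, -0.0917]
[85, 17.5, 29.5, -5.9, -0.0001, -0.0002, -0.0917]
```

View pics/w6.png

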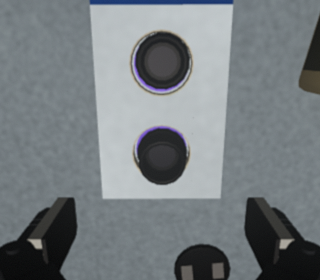

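Both eyecups look seated, at crop (161,60) and (162,160). I check the second one numerically against its projected rim.

```bash
python3 - <<'E'
from h import *
im=cv2.imread('pics/w6.png'); C=cam('wrist'); H,S,V=hsv(im)
k=V<75; k[195:]=0; k[:,:120]=0;k[:,210:]=0;k[:20]=0
a=np.linspace(0,6.283,60)
for c in blobs(k,300): print(np.array(cv2.boundingRect(c))+[160,60,0,0])
for w in((651,-30.3),(670.4,-97.6)):
  P=np.float32([proj(C,(w[0]+18*np.cos(t),w[1]+18*np.sin(t),68)) for t in a]); print('expected rim',P.min(0),P.max(0))
plan(567,279,150,169,12)
E
```

```text
[298 189  50  55]
[296  92  54  57]
expected rim [294.86026  95.9962 ] [348.18793 151.34962]
expected rim [297.4313  198.64494] [345.69855 243.99141]
rot [ -0.08  -0.13 -63.04] dist [-101.7  377.3   20.4]
[85, 32.6, 0.5, -1.7, -0.0001, -0.0002, -0.0917]
[85, 32.4, 3.5, -1.7, -0.0001, -0.0002, -0.0917]
[85, 31.9, 6.4, -1.7, -0.0001, -0.0002, -0.0917]
[85, 31.2, 9.3, -1.7, -0.0001, -0.0002, -0.0917]
[85, 30.2, 12.1, -1.7, -0.0001, -0.0002, -0.0917]
[85, 29.0, 14.9, -1.7, -0.0001, -0.0002, -0.0917]
[85, 27.5, 17.4, -1.7, -0.0001, -0.0002, -0.0917]
[85, 25.8, 19.9, -1.7, -0.0001, -0.0002, -0.0917]
[85, 23.9, 22.2, -1.7, -0.0001, -0.0002, -0.0917]
[85, 21.7, 24.3, -1.7, -0.0001, -0.0002, -0.0917]
[85, 19.4, 26.1, -1.7, -0.0001, -0.0002, -0.0917]
[85, 16.9, 27.8, -1.7, -0.0001, -0.0002, -0.0917]
```

Near rim edge at 244, expected 244, so both are seated. Off to the key.

Emit:
{"api": "servo_tool", "payload": {"motion": [[85, 32.5, 0.5, -2, 0, 0, -0.092], [85, 32.5, 3.5, -2, 0, 0, -0.092], [85, 32, 6.5, -2, 0, 0, -0.092], [85, 31, 9.5, -2, 0, 0, -0.092], [85, 30, 12, -2, 0, 0, -0.092], [85, 29, 15, -2, 0, 0, -0.092], [85, 27.5, 17.5, -2, 0, 0, -0.092], [85, 26, 20, -2, 0, 0, -0.092], [85, 18, 16, -2, 0, 0, -0.092], [85, 0, 0, 0, 0, 0, 0]]}}

```text
time: 17.95
tool_pos: [580.5, 183.7, 132.0]
tcp_rot: [-179.4, -1.1, 155.1]
ft_force: [0.3, 0.3, -0.6]
finger_gap: 84.8
```

```bash
python3 -c "
from h import *
plan(567,279,150,169,3)"
```

```text
rot [ -0.42  -1.17 -13.85] dist [-13.5  95.3  18. ]
[85, 17.5, 26.9, -5.9, -0.0024, -0.0068, -0.0806]
[85, 15.3, 28.2, -6.0, -0.0024, -0.0068, -0.0806]
[85, 12.9, 29.4, -6.0, -0.0024, -0.0068, -0.0806]
```

Emit:
{"api": "servo_tool", "payload": {"motion": [[85, 17.5, 27, -6, -0.004, -0.01, -0.09], [85, 15, 28, -6, -0.002, -0.006, -0.09], [85, 10, 24, -6, 0, 0, -0.06], [85, 3, 7, 0, 0, 0, 0], [85, 0, 0, 0, 0, 0, 0], [85, 0, 0, 0, 0, 0, 0]]}}

```text
time: 18.55
tool_pos: [563.6, 278.0, 141.6]
tcp_rot: [-179.5, -0.7, 168.8]
ft_force: [-0.2, 0.3, -0.0]
finger_gap: 85.3
```

```bash
python3 -c "
from h import *
meas('red',70,'w7')"
```

```text
red [327. 119.] fit [492.9 297. ] [11.  31.2] rect [492.8 297.1] [10.1 25.8] 78.9
red [189.  88.] fit [454.4 206.8] [31.7 43.9] rect [454.3 206.9] [27.8 38.2] 21.7
tcp [563.6 278.  141.6] cam [492.3 294.3 284.8] [-179.46   -0.7   168.77]
```

View pics/w7.png

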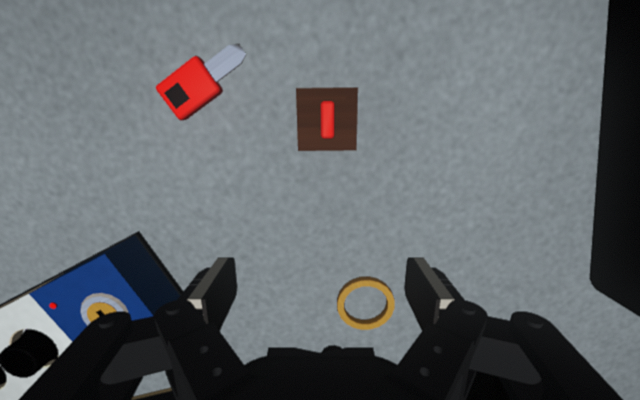

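The key in the block is at (327,119), with a bow of 25.8 × 10.1 mm, so it is the smaller one. The loose key at (190,88) is larger and lies flat. The block key's long axis points along the tool's x, and I move above it.

```bash
python3 -c "
from h import *
plan(492.8,297.1,100,168.9,3)"
```

```text
rot [-0.54 -0.7  -0.13] dist [-70.7  19.4 -41.4]
[85, 24.2, 1.9, 14.1, -0.0031, -0.0041, -0.0008]
[85, 24.2, 1.8, 14.0, -0.0031, -0.0041, -0.0008]
[85, 24.3, 1.8, 13.9, -0.0031, -0.0041, -0.0008]
```

Emit:
{"api": "servo_tool", "payload": {"motion": [[85, 22, 2, 8, -0.005, -0.006, -0.001], [85, 24, 2, 8, -0.004, -0.006, -0.001], [85, 15, 1, 8, 0, 0, 0], [85, 5, 0, 5, 0, 0, 0], [85, 0, 0, 0, 0, 0, 0], [85, 0, 0, 0, 0, 0, 0]]}}

```text
time: 19.2
tool_pos: [500.6, 288.1, 110.0]
tcp_rot: [-179.8, 0.0, 168.1]
ft_force: [-0.2, 0.4, 0.4]
finger_gap: 85.1
```

```bash
python3 -c "
from h import *
plan(492.8,297.1,80,168.9,1)"
```

```text
rot [-0.16  0.01 -0.79] dist [ -7.8   9.  -30. ]
[85, 9.5, 7.2, 30.0, -0.0028, 0.0002, -0.0138]
```

Emit:
{"api": "servo_tool", "payload": {"motion": [[85, 6, 5, 6, -0.002, 0, -0.012], [85, 3, 2, 10, 0, 0, 0], [85, 0, 0, 10, 0, 0, 0], [85, 0, 0, 3, 0, 0, 0], [85, 0, 0, 0, 0, 0, 0], [85, 0, 0, 0, 0, 0, 0]]}}

```text
time: 19.8
tool_pos: [494.8, 296.8, 78.6]
tcp_rot: [-180.0, 0.1, 168.7]
ft_force: [-0.3, -0.5, 0.4]
finger_gap: 85.1
```

```bash
python3 -c "
from h import *
plan(492.8,297.1,40,168.9,1)"
```

```text
rot [-0.03  0.06 -0.16] dist [ -2.    0.3 -38.6]
[85, 2.1, -0.1, 38.6, -0.0005, 0.001, -0.0028]
```

Emit:
{"api": "servo_tool", "payload": {"motion": [[85, 2, 0, 6, 0, 0.001, -0.003], [60, 0, 0, 12, 0, 0, 0], [50, 0, 0, 12, 0, 0, 0], [45, 0, 0, 6, 0, 0, 0], [45, 0, 0, 2, 0, 0, 0], [45, 0, 0, 0, 0, 0, 0], [45, 0, 0, 0, 0, 0, 0]]}}

```text
time: 20.5
tool_pos: [492.6, 297.0, 36.9]
tcp_rot: [-180.0, -0.0, 168.9]
ft_force: [-1.2, 0.4, 0.8]
finger_gap: 44.7
```

```bash
python3 -c "
from h import *
plan(492.8,297.1,40,168.9,1)"
```

```text
rot [-0.05 -0.02  0.02] dist [0.2 0.1 3.1]
[85, -0.2, 0.2, -3.1, -0.0008, -0.0004, 0.0003]
```

Emit:
{"api": "servo_tool", "payload": {"motion": [[45, 0, 0, -2.5, 0, 0, 0], [25, 0, 0, 0, 0, 0, 0], [0, 0, 0, 0, 0, 0, 0], [0, 0, 0, 0, 0, 0, 0], [0, 0, 0, 0, 0, 0, 0], [0, 0, 0, 0, 0, 0, 0], [0, 0, 0, 0, 0, 0, 0]], "force": 70}}

```text
time: 21.2
tool_pos: [493.6, 297.1, 41.3]
tcp_rot: [180.0, 0.1, 168.9]
ft_force: [0.7, -0.7, -0.6]
finger_gap: 8.6
```

```bash
python3 -c "
from h import *
s=sense();print(s['tool_pos'],s['tcp_rot'],s['ft_force'],s['finger_gap'])"
```

```text
[493.61585001 297.09437303  41.25866094] [1.79990896e+02 9.22342310e-02 1.68914426e+02] [ 0.65277927 -0.73790598 -0.56033153] 8.648133979415134
```

Emit:
{"api": "servo_tool", "payload": {"motion": [[0, 0, 0, -6, 0, 0, 0], [0, 0, 0, -12, 0, 0, 0], [0, 0, 0, -20, 0, 0, 0], [0, 0, 0, -25, 0, 0, 0], [0, 0, 0, -20, 0, 0, 0], [0, 0, 0, 0, 0, 0, 0]]}}

```text
time: 21.8
tool_pos: [493.8, 297.4, 130.7]
tcp_rot: [179.9, 0.1, 168.9]
ft_force: [0.6, 0.7, 0.2]
finger_gap: 9.1
```

```bash
python3 -c "
from h import *
plan(697,77,135,196.1,8,0)"
```

```text
rot [  0.03   0.16 -27.18] dist [ 203.2 -220.4    4.3]
[0, -30.2, -22.2, -0.5, 0.0001, 0.0003, -0.0593]
[0, -28.9, -23.9, -0.5, 0.0001, 0.0003, -0.0593]
[0, -27.4, -25.6, -0.5, 0.0001, 0.0003, -0.0593]
[0, -25.8, -27.2, -0.5, 0.0001, 0.0003, -0.0593]
[0, -24.2, -28.6, -0.5, 0.0001, 0.0003, -0.0593]
[0, -22.4, -30.0, -0.5, 0.0001, 0.0003, -0.0593]
[0, -20.6, -31.3, -0.5, 0.0001, 0.0003, -0.0593]
[0, -18.7, -32.5, -0.5, 0.0001, 0.0003, -0.0593]
```

Emit:
{"api": "servo_tool", "payload": {"motion": [[0, -30, -22, -1, 0, 0, -0.06], [0, -29, -24, -1, 0, 0, -0.06], [0, -27.5, -25.5, -1, 0, 0, -0.06], [0, -26, -27, -1, 0, 0, -0.06], [0, -24, -28.5, -1, 0, 0, -0.06], [0, -22.5, -30, -1, 0, 0, -0.06], [0, -19, -27, -1, 0, 0, -0.06], [0, -8, -14, 0, 0, 0, -0.04], [0, 0, 0, 0, 0, 0, 0], [0, 0, 0, 0, 0, 0, 0]]}}

```text
time: 22.8
tool_pos: [686.6, 92.5, 133.6]
tcp_rot: [179.8, 0.0, -163.5]
ft_force: [-0.0, -0.2, -0.5]
finger_gap: 9.0
```

```bash
python3 - <<'E'
from h import *
ps=pose(); im=snapshot('wrist'); cv2.imwrite('pics/w8.png',im); C=cam('wrist',ps); H,S,V=hsv(im)
print(sense()['tool_pos'],sense()['tcp_rot'],sense()['finger_gap'])
c0=proj(C,(625.7,56,53)); print('exp px',c0)
b=np.zeros(V.shape,bool); u,v=int(c0[0]),int(c0[1]); b[max(v-45,0):v+45,u-45:u+45]=1
s=b.copy(); s[:]=0; s[max(v-18,0):v+18,u-18:u+18]=1
for n,m in(('gold',(H>10)&(H<32)&(S>90)&(V>70)&b),('slot',(V<70)&s)):
    for c in blobs(m,15):
        P=np.array([ray(C,q,53)[:2] for q in c[:,0]],np.float32); r=cv2.minAreaRect(P); print(n,np.round(cv2.fitEllipse(P)[0],1),np.round(r[0],1),np.round(r[1],1),round(r[2],1))
red=((H<7)|(H>173))&(S>140)&(V>60)
for c in blobs(red,60): print('red',cv2.minAreaRect(c))
E
```

```text
[686.3503922   92.66581861 133.56180156] [ 1.79851610e+02  3.50941303e-02 -1.63515778e+02] 8.866138490218628
exp px [295.44726862 123.61333218]
gold [626.2  56.1] [626.2  56.1] [28.4 28.9] 16.5
slot [626.5  56.1] [626.   56.1] [11.4  3.7] 15.2
red ((320.0, 272.5), (77.0, 22.0), 90.0)
```

View pics/w8.png

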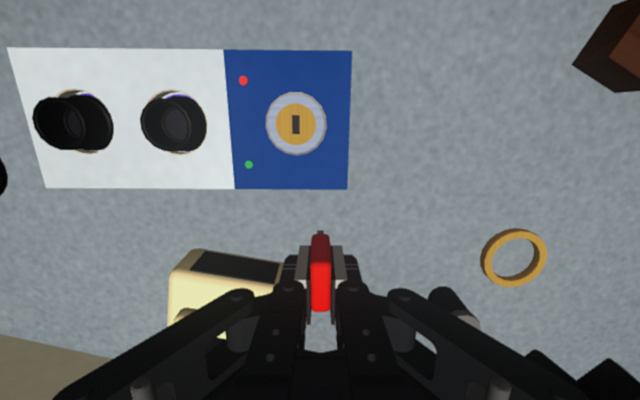

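The lock is at (296,124), with its slot vertical in the picture, aligned with the gripped key at (320,272), which hangs upright. Moving over the lock.

```bash
python3 -c "
from h import *
plan(626.9,56.3,105,-163.9,1,0)"
```

```text
rot [0.15 0.03 0.38] dist [-59.5 -36.4 -28.6]
[0, 67.3, -18.1, 28.5, 0.0026, 0.0006, 0.0067]
```

Emit:
{"api": "servo_tool", "payload": {"motion": [[0, 18, -5, 7, 0.002, 0, 0.005], [0, 20, -5.5, 7, 0, 0, 0], [0, 14, -4, 7, 0, 0, 0], [0, 6, -2, 3, 0, 0, 0], [0, 2, 0, 0, 0, 0, 0], [0, 0, 0, 0, 0, 0, 0], [0, 0, 0, 0, 0, 0, 0]]}}

```text
time: 23.55
tool_pos: [628.6, 66.9, 109.0]
tcp_rot: [179.9, 0.1, -163.6]
ft_force: [-0.2, -0.6, -0.7]
finger_gap: 8.8
```

```bash
python3 -c "
from h import *
plan(626.9,56.3,95,-163.9,1,0)"
```

```text
rot [0.13 0.08 0.29] dist [ -1.7 -10.6 -14. ]
[0, 4.6, -9.7, 14.0, 0.0023, 0.0013, 0.0051]
```

Emit:
{"api": "servo_tool", "payload": {"motion": [[0, 3, -6.5, 4, 0.002, 0.001, 0.004], [0, 1.3, -2.5, 4, 0, 0, 0], [0, 0, 0, 3, 0, 0, 0], [0, 0, 0, 0, 0, 0, 0], [0, 0, 0, 0, 0, 0, 0]]}}

```text
time: 24.05
tool_pos: [628.5, 56.7, 97.7]
tcp_rot: [-180.0, 0.1, -163.9]
ft_force: [0.7, 0.0, 0.1]
finger_gap: 9.1
```

```bash
python3 -c "
from h import *
plan(626.9,56.3,90,-163.9,1,0)"
```

```text
rot [-0.01  0.11  0.05] dist [-1.6 -0.4 -7.7]
[0, 1.6, 0.1, 7.7, -0.0002, 0.0019, 0.0009]
```

Emit:
{"api": "servo_tool", "payload": {"motion": [[0, 1.5, 0, 2, 0, 0.002, 0.001], [0, 0, 0, 3, 0, 0, 0], [0, 0, 0, 2, 0, 0, 0], [0, 0, 0, 0, 0, 0, 0]]}}

```text
time: 24.45
tool_pos: [627.0, 56.3, 90.1]
tcp_rot: [-180.0, -0.0, -163.9]
ft_force: [-1.0, 0.2, -0.4]
finger_gap: 8.9
```

```bash
python3 -c "
from h import *
print(sense()['ft_force']);plan(626.9,56.3,80,-163.9,1,0)"
```

```text
[-1.00923189  0.20904125 -0.42361991]
rot [-0.01 -0.01 -0.01] dist [ -0.1  -0.  -10.1]
[0, 0.1, -0.0, 10.1, -0.0002, -0.0003, -0.0002]
```

Aligned. Into the slot, down to TCP about 79 (blade 7 mm in).

Emit:
{"api": "servo_tool", "payload": {"motion": [[0, 0, 0, 3, 0, 0, 0], [0, 0, 0, 3, 0, 0, 0], [0, 0, 0, 3, 0, 0, 0], [0, 0, 0, 2, 0, 0, 0]]}}

```text
time: 24.85
tool_pos: [627.1, 56.4, 78.5]
tcp_rot: [-180.0, -0.0, -163.9]
ft_force: [-1.7, -1.8, 0.2]
finger_gap: 9.0
```

```bash
python3 -c "
from h import *
print(sense()['ft_force'],sense()['finger_gap']);plan(626.9,56.3,70,-163.9,1,0)"
```

```text
[-1.65323528 -1.81948634  0.23718768] 8.97510663845519
rot [-0.01 -0.   -0.  ] dist [-0.2 -0.1 -8.5]
[0, 0.2, -0.1, 8.5, -0.0002, -0.0, -0.0]
```

Emit:
{"api": "servo_tool", "payload": {"motion": [[0, 0, 0, 0, 0, 0, 0], [0, 0, 0, 2.5, 0, 0, 0], [0, 0, 0, 2.5, 0, 0, 0], [0, 0, 0, 2.5, 0, 0, 0], [0, 0, 0, 2.5, 0, 0, 0]], "force": 110}}

```text
time: 25.35
tool_pos: [626.1, 55.9, 69.3]
tcp_rot: [-180.0, -0.2, -163.9]
ft_force: [-9.8, -1.8, 12.0]
finger_gap: 7.9
```

```bash
python3 -c "
from h import *
print(sense()['ft_force'],sense()['finger_gap']);plan(626.9,56.3,60.3,-163.9,1,0)"
```

```text
[-9.76075513 -1.83825566 11.9713028 ] 7.8768342998441385
rot [-0.03 -0.15  0.  ] dist [ 0.8  0.4 -9. ]
[0, -0.9, 0.2, 9.0, -0.0005, -0.0027, 0.0]
```

Emit:
{"api": "servo_tool", "payload": {"motion": [[0, -0.6, 0, 3, 0, -0.002, 0], [0, -0.3, 0, 3, 0, 0, 0], [0, 0, 0, 3, 0, 0, 0], [0, 0, 0, 2, 0, 0, 0]]}}

```text
time: 25.75
tool_pos: [625.9, 55.1, 61.2]
tcp_rot: [-179.9, -0.2, -163.9]
ft_force: [-6.0, -0.5, 12.1]
finger_gap: 7.9
```

```bash
python3 -c "
from h import *
print(sense()['ft_force'],sense()['finger_gap']);plan(626.9,56.3,60.3,-163.9,1,0)"
```

```text
[-5.98503285 -0.5132159  12.12312443] 7.934428836375849
rot [-0.08 -0.2  -0.  ] dist [ 1.   1.2 -0.9]
[0, -1.3, 0.8, 0.9, -0.0014, -0.0036, -0.0]
```

Near home. Push until the shoulder bears.

Emit:
{"api": "servo_tool", "payload": {"motion": [[0, -0.4, 0.5, 2, 0, -0.002, 0], [0, 0, 0, 2.5, 0, 0, 0], [0, 0, 0, 2.5, 0, 0, 0]]}}

```text
time: 26.05
tool_pos: [626.0, 55.1, 60.0]
tcp_rot: [-179.9, -0.1, -163.9]
ft_force: [-14.3, -0.1, 24.1]
finger_gap: 8.1
```

```bash
python3 -c "
from h import *
s=sense();print(s['ft_force'],s['finger_gap'],s['wrist_torque']);plan(626.9,56.3,60.3,-163.9,1,0)
cv2.imwrite('pics/s2.png',cv2.resize(snapshot('scene')[170:270,260:380],(720,600),interpolation=cv2.INTER_CUBIC))"
```

```text
[-14.29663833  -0.07415078  24.0529372 ] 8.12666463126233 [-0.12007378  2.67294317  0.00970447]
rot [-0.14 -0.15  0.  ] dist [0.9 1.2 0.3]
[0, -1.2, 0.9, -0.3, -0.0024, -0.0026, 0.0001]
```

View pics/s2.png

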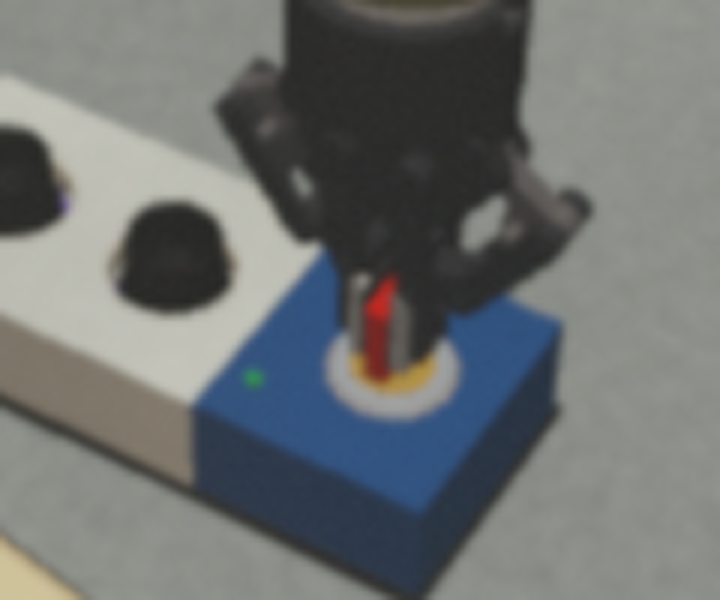

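The key is home: its red bow meets the brass plug at crop (380,380), and 24 N bears on the shoulder at TCP z = 60.0, expected 60.3. Now I turn it clockwise with a light push.

Emit:
{"api": "servo_tool", "payload": {"motion": [[0, 0, 0, 0.5, 0, 0, 0], [0, 0, 0, 0.7, 0, 0, 0.12], [0, 0, 0, 0.7, 0, 0, 0.12], [0, 0, 0, 0.7, 0, 0, 0.12], [0, 0, 0, 0.7, 0, 0, 0.12], [0, 0, 0, 0.7, 0, 0, 0.12]]}}

```text
time: 26.7
tool_pos: [625.5, 55.0, 60.2]
tcp_rot: [-179.8, -0.1, 160.6]
ft_force: [-5.5, 0.1, 7.4]
finger_gap: 8.3
```

```bash
python3 -c "
from h import *
s=sense();print(s['ft_force'],s['finger_gap'],s['wrist_torque'],s['joint_pos'][5]);plan(626,55.5,60.3,-253.9,1,0)"
```

```text
[-5.46045477  0.05024401  7.41486745] 8.261194210117763 [-0.0702335   1.01333922  0.07539908] -70.05017108199067
rot [-2.500e-01  5.000e-02  5.448e+01] dist [0.5 0.5 0.1]
[0, -0.3, 0.7, -0.2, -0.0044, 0.0008, 0.9508]
```

Emit:
{"api": "servo_tool", "payload": {"motion": [[0, -0.2, 0.4, 0.6, -0.003, 0, 0.12], [0, 0, 0, 0.6, 0, 0, 0.12], [0, 0, 0, 0.6, 0, 0, 0.12], [0, 0, 0, 0.6, 0, 0, 0.12], [0, 0, 0, 0.6, 0, 0, 0.12], [0, 0, 0, 0.6, 0, 0, 0.12], [0, 0, 0, 0.6, 0, 0, 0.12], [0, 0, 0, 0.6, 0, 0, 0.12], [0, 0, 0, 0.6, 0, 0, 0.1]]}}

```text
time: 27.6
tool_pos: [625.6, 55.3, 60.2]
tcp_rot: [-179.9, 0.0, 97.3]
ft_force: [-5.2, -1.7, 7.0]
finger_gap: 8.2
```

```bash
python3 -c "
from h import *
s=sense();print(s['ft_force'],s['finger_gap'],s['wrist_torque'],s['joint_pos'][5]);plan(626,55.5,60.3,-253.9-11.5,1,0)"
```

```text
[-5.24108875 -1.68406803  6.95337693] 8.1908083081561 [-0.23897366  1.10306183  0.07549696] -6.834124447495348
rot [-0.11  0.05  2.66] dist [0.4 0.2 0.1]
[0, 0.2, 0.4, -0.1, -0.0019, 0.0008, 0.0464]
```

Emit:
{"api": "servo_tool", "payload": {"motion": [[0, 0, 0, 0.5, 0, 0, 0.05], [0, 0, 0, 0.5, 0, 0, 0.05], [0, 0, 0, 0.5, 0, 0, 0.05]]}}

```text
time: 27.9
tool_pos: [625.3, 55.3, 60.2]
tcp_rot: [-179.9, 0.1, 88.2]
ft_force: [-5.2, 0.1, 6.7]
finger_gap: 8.4
```

```bash
python3 -c "
from h import *
s=sense();print(s['ft_force'],s['finger_gap'],s['wrist_torque'],s['joint_pos'][5])
"
```

```text
[-5.18143829  0.06812773  6.69848384] 8.366176136401862 [-0.05470204  0.80722414  0.50907542] 2.2100895272908465
```

The torque rose to 0.51 N m, so the plug is at its stop. I hold with a slight twist and check.

Emit:
{"api": "servo_tool", "payload": {"motion": [[0, 0, 0, 0.5, 0, 0, 0.02], [0, 0, 0, 0.5, 0, 0, 0.02], [0, 0, 0, 0.5, 0, 0, 0.02], [0, 0, 0, 0.5, 0, 0, 0.02]]}}

```text
time: 28.3
tool_pos: [625.2, 55.3, 60.1]
tcp_rot: [-179.9, 0.2, 83.6]
ft_force: [-3.9, -0.4, 5.7]
finger_gap: 8.3
```

```bash
python3 -c "
from h import *
cv2.imwrite('pics/s3.png',cv2.resize(snapshot('scene')[170:270,240:380],(784,560),interpolation=cv2.INTER_CUBIC))
s=sense();print(s['tool_pos'],s['tcp_rot'],s['ft_force'],s['finger_gap'],s['wrist_torque'],s['joint_pos'][5])
"
```

```text
[625.2481558   55.2596375   60.17209014] [-1.79877221e+02  1.59610979e-01  8.35057950e+01] [-4.56988427 -1.59362053  5.75492486] 8.828250362643326 [-0.11310814  0.77588046  0.68191235] 6.999932659220061
```

View pics/s3.png

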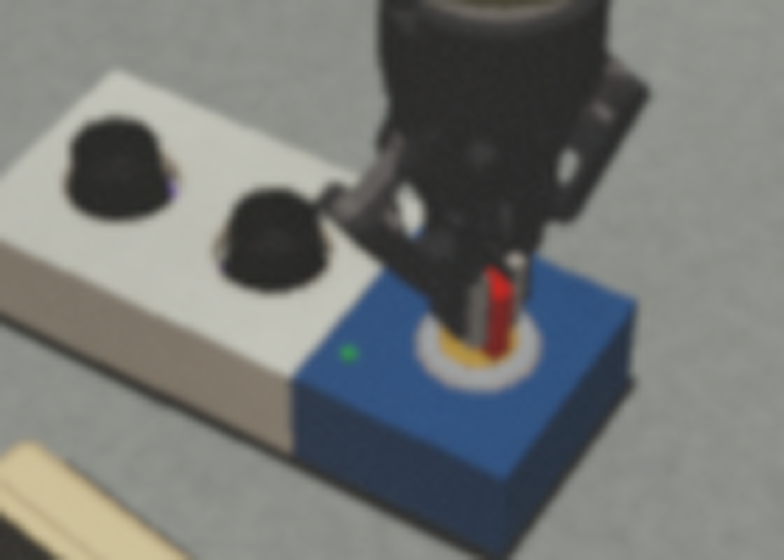

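```bash
python3 -c "
from bench import *
hand_in(); s=sense(); print(s['time'],s['tcp_rot'],s['wrist_torque'],s['finger_gap'])"
```

```text
the job is handed in; nothing more can be done
the job is handed in; nothing more can be done
```

I put both black eyecups in the dock's wells, pushed the red key home in the lock and turned it clockwise to the stop. I handed in at about 28 s, still gripping and twisting it. `hand_in()` reports no verdict, so these are my own last checks:

- **Eyecups:** both looked upright and seated. The near rim edge of the second was 244 px against 244 expected. That one first caught on the well rim with about 21 N, so I lifted it, shifted it 1.5 mm and lowered it again.
- **Key home:** the shoulder took 24 N at a tool height of 60.0 mm, against 60.3 mm expected. In the picture the bow meets the brass plug.
- **Key turned:** the tool had turned about 112° from the rest direction. The wrist torque was 0.68 N m, well above the 0.07 N m spring, so the plug is at its stop. The plug angle itself could not be read; I inferred it from the turn and torque.
- **Grip:** set to 110 N, with the finger opening at 8.3 to 8.8 mm on the 10 mm bow.
- **Disagreements:** sideways, the tool sat about 1 mm off the measured lock axis. The tool turned about 10° more than a quarter turn plus the stated play, which I put down to give in the grip.
- **Bystanders:** I touched none on purpose, but I did not measure their positions again at the end.

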